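Clamp the painted tile in the decorating jig

ROBOT

A 7-joint arm with a two-finger parallel gripper is mounted at the origin on the work surface. World frame = base frame: x ahead of the robot, y to its left, z up, the work surface at z = 0. Lengths are in mm, angles in rad, forces in N, time in s.
With the tool pointing down it reaches from about 400 to 875 mm from the base axis. Payload 4.4 kg.
Tool frame: the origin (TCP) lies at the very end of the fingers, on their centre line; the grasp point (between the pads) lies 19 mm behind it; z points along the fingers, y is the direction in which the jaws open and shut (so a half turn about z gives the same grasp; the last joint's range is limited). The gripper opens to 85 mm and grips with 20 to 120 N. Pads are 22 mm wide; open, the fingers measure 114 mm over their backs; the gripper's body (76 mm by 85 mm) begins 54 mm behind the grasp point. The pads swing forward as they close: fully open they stand 13 mm farther back than shut.
Start: joints at [1.126, 0.628, 0.038, 1.517, -0.027, 0.996, -0.02], TCP at [240.402, -603.924, 231.313] pointing down, gripper open.
Joint ranges: [-3.06, 3.06], [-0.37, 2.12], [-1.25, 1.32], [0.18, 2.47], [-1.1, 4.24], [0.23, 1.98], [-2.94, 2.94]. Speed limits (rad/s): [2.57, 2.57, 3.14, 3.14, 3.14, 3.14, 3.14].

INTERFACE

Orientations are given as a 3x3 rotation matrix whose columns are the frame's x, y, z axes.
In Python, from station import ctrl gives the robot as it stands.
- The arm moves only by the shell command python3 -m crank 'ROWS' [FORCE]. ROWS is JSON, a list of rows, each a list of 7 numbers: the turn, a rotation vector about the tool's x, y, z in rad, then the shift along the tool's x, y, z in cm, then the finger opening in cm, from 0 to 8.54. A call has exactly 8 rows; each row is the pose to reach, as a shift and turn from the pose commanded when the call began, along the tool's axes at that moment; what a row does not reach only later rows make up. A row lasts 1/12 s, in which the tool goes at most 41.7 mm and 7.16 degrees, less where a joint would pass 70% of its speed; a pose out of reach is approached as far as the arm can. A call with a gripper value outside its range is refused whole. The fingers move at their own pace and stop on an object; FORCE is the grip in N (left out, the last holds). Time passes only in rows, so rows that repeat a pose let the fingers close, or fill a call up. It gives the time, the measured TCP pose, the force and the opening at its end, in the units of the state.
- ctrl.sense(): the state, without advancing time (a new reading comes with each control period).
- ctrl.camera(name): name is "side" or "top" or "wrist"; returns the picture (384x512x3 uint8, red, green, blue); there is no depth.
- ctrl.camera_model(name): a dict with "intrinsics" (3x3 intrinsics, pixels), "T" (4x4, takes a point from camera to world coordinates); the wrist camera has in their place "mount" (4x4, takes a point from camera to tool coordinates, whose origin is the TCP and whose axes are the flange's). Camera axes: x right, y down, z forward; pixel columns grow to the right and rows downward; lengths in mm; the calibration is good to about 2 mm. A picture is of the moment at which its call begins: read the wrist's pose just before it. camera_model takes no time and is no camera call.
- ctrl.finish_job(): hands the job in, once; it reports no verdict.
The state is a dict: "time": time; "joint_positions": joint angles; "joint_velocities": joint speeds; "effort": joint torques, N m; "tool_pos": TCP position; "tcp_rot": TCP orientation; "contact_force": force on the tool from outside, world axes, zero at the start; "ft_torque": the same for the moment, N m; "grip_width": finger opening in mm.
Only numpy, scipy, OpenCV 4.12 (cv2) and the standard library are available. Lean on these libraries where they do the work, as an engineer would, in place of code of your own. Each camera call takes 0.05 s, during which the arm holds its last target.

TASK

Clamp the painted tile in its jig: push the aluminium strap round until it has swung over the tile, fully home against its stop, then push the red-tipped cam lever all the way down so that the rubber foot bears on the tile. The back of a finger is enough for both and nothing needs to be picked up: the tile stays in its seat, and the paint pots, brush and crockery stay where they are.

Things in the scene. Friction and masses are not known exactly. Their poses are not given: they have to be found in the camera images.
- jig: Plywood decorating jig, fixed to the table, 220 x 300 x 18 mm. Origin: centre of its underside, on the table; z up; it can be yawed by up to 0.45 rad. In its frame the tile's seat is centred at (0, 50) mm, between fences 6 mm high; a clamp post stands at (0, -115) mm; a steel stop pin of 10 mm diameter, its top 58 mm above the table, stands at (17.5, -85) mm, on the strap's +x side.
- strap_pivot (a point): Point on the vertical axis of the clamp post, at the strap's mid-height, 54 mm above the table. The strap swings about this axis.
- home_mark (a point): Point fixed to the jig, 54 mm above the table, 150 mm from strap_pivot along the jig's +y: where strap_tip lies when the strap is fully home.
- strap_tip (a point): Free end of the strap, on its centre line at mid-height, 150 mm from strap_pivot. Aluminium bar 24 mm wide, 16 mm thick, underside 46 and top 62 mm above the table (18 mm clear of the tile); hub of 17 mm radius on the post, lever cheeks 119 to 141 mm out, bare between. The raised lever reaches 146 mm above the table: a push 35 to 70 mm from the pivot keeps a gripper's body off it.
- strap (a joint): Swing of the strap, rad. 0: fully home, along the jig's +y over the tile, against its stop. It grows counter-clockwise seen from above, towards the jig's -x side (the strap's direction is the jig's +y turned by this angle), to 1.6. It starts between 0.7 and 1.3. It stays where it is left; stiffness is friction alone, about 0.15 N m (about 3 N at 55 mm from the pivot).
- lever (a joint): Angle of the cam lever on the strap, rad. 0: upright. It grows as the lever is pushed over towards the post, to 1.5 when it is fully down, lying back along the top of the strap. It starts between 0 and 0.25 and stays where it is left; friction about 0.14 N m (some 2.5 N at 55 mm from its axle, a little more over the last part where the cam presses the foot on the tile).
- lever_axle (a point): Axle of the lever: 130 mm from the post axis along the strap, 74 mm above the table; the axle is level and square to the strap.
- lever_tip (a point): Outer end of the lever, 72 mm from its axle. The last 30 mm are a red plastic grip 24 mm wide and 12 mm thick; the stem below it is 13 mm wide and 8 mm thick. Fully down, the grip's upper face lies 80 to 86 mm above the table.
- foot: Rubber clamp foot, 28 mm diameter, under the strap 130 mm from the post axis. Origin: centre of its lower face, 4 mm above the tile's top with the lever up; the lever drives it down onto the tile (it touches from about 1.3 rad and presses with some 25 N fully down).
- tile: White ceramic tile with a blue and terracotta pattern, 150 x 150 x 10 mm, 0.45 kg, loose in its seat on the jig. Origin: centre of its underside, 18 mm above the table; its top is 28 mm above the table.
- pot: Small white paint pot with a blue cap, 32 mm diameter, 34 mm high, standing on the jig's board near the corner at the jig's (84, -115) mm; loose. Origin: centre of its underside.
- jar_red: Red paint jar, 52 mm diameter, 60 mm high, loose on the table on the jig's +x side. Origin: centre of its underside.
- jar_violet: Violet paint jar, the same size, loose on the table on the jig's +x side. Origin: centre of its underside.
- cup: White paper cup, 72 mm diameter at the rim, 90 mm high, loose on the table. Origin: centre of its underside.
- bowl: Green bowl, 120 mm diameter, 50 mm high, loose on the table. Origin: centre of its underside.
- mug: White mug, 80 mm diameter, 90 mm high, loose on the table. Origin: centre of its underside.
- brush: Brush lying on the table beyond the jig's +y edge, along the jig's x. Origin: under its middle, on the table.
Not all that is in view belongs to the job. Of the things that look like the tile, the smallest one is meant.

How it is judged (in metres and radians):
On the way, in this order (a step that is already met when the one before it is completed fails the run):
1. the strap is swung fully home over the tile with the lever still up (value of joint strap below 0.08 rad and value of joint lever below 0.7 rad), for 0.2 s.
2. the lever is pushed fully down with the strap still home (value of joint strap below 0.08 rad and value of joint lever above 1.38 rad), for 0.2 s.
At the end, for the whole second after the job is handed in: Strap within 0.08 rad of home, lever beyond 1.38 rad, the foot pressing on the tile with more than 2 N, the tile at rest, flat and within 8 mm of where it started (all of step 2 and contact force between foot and tile above 2 N and distance of tile from where it was at the start of the episode below 0.008 m and linear speed of tile below 0.02 m/s and angle between tile's own z axis and vertical below 0.05 rad); the robot touches nothing.
It fails at once if the tile is lifted or shoved out of its seat (moved over 10 mm) (distance of tile from where it was at the start of the episode above 0.01 m).
It fails at once if the lever is pushed down before the strap is home (value of joint strap above 0.3 rad and value of joint lever above 1 rad).
It fails at once if a pot, jar, cup, bowl, mug or the brush is moved over 25 mm (distance of any of pot, jar_red, jar_violet, cup, bowl, mug, brush from where it was at the start of the episode above 0.025 m).
It fails at once if a pot, jar, cup, bowl or mug is tipped over (angle between any of pot, jar_red, jar_violet, cup, bowl, mug's own z axis and vertical above 0.5 rad).
It also fails if it takes over 54 s, if anything falls off the work surface, if the arm or the gripper's body presses on something with over 40 N, if the wrist force passes 120 N, or if a joint passes its speed limit or range.

## Working session

There is one attempt and no reset: what is moved stays moved. The work goes in short steps, Python scripts to look and compute and a shell command to move; the robot and the scene stay as the last step left them, time stands still between calls to the robot, and variables do not carry over. Pictures are saved under pics/ and viewed, and the job is handed in when it is done.

```bash
ls; mkdir -p pics
python3 - <<'E'
from station import ctrl
import cv2,numpy as np
np.set_printoptions(precision=3,suppress=True)
s=ctrl.sense();print(s)
for n in("top","side","wrist"):
    cv2.imwrite(f"pics/{n}0.png",ctrl.camera(n)[:,:,::-1]);print(n,ctrl.camera_model(n))
E
```

```text
pics
{'time': 0.0, 'joint_positions': array([ 1.126,  0.629,  0.038,  1.518, -0.027,  0.996, -0.02 ]), 'joint_velocities': array([ 0.001,  0.   ,  0.001,  0.001,  0.001,  0.   , -0.   ]), 'effort': array([ -0.002, -56.34 ,   1.225, -19.344,   0.011,   0.01 ,  -0.   ]), 'tool_pos': array([ 240.165, -603.326,  230.386]), 'tcp_rot': array([[ 0.929,  0.37 , -0.001],
       [ 0.37 , -0.929,  0.002],
       [-0.   , -0.002, -1.   ]]), 'contact_force': array([ 0.341, -0.108, -0.225]), 'ft_torque': array([-0.034, -0.015, -0.001]), 'grip_width': 85.70810974447896}
top {'intrinsics': array([[480.779,   0.   , 261.235],
       [  0.   , 480.779, 191.215],
       [  0.   ,   0.   ,   1.   ]]), 'T': array([[   0.127,   -0.97 ,    0.206,  290.881],
       [  -0.992,   -0.125,    0.021,  -16.783],
       [   0.005,   -0.207,   -0.978, 1279.471],
       [   0.   ,    0.   ,    0.   ,    1.   ]])}
side {'intrinsics': array([[358.857,   0.   , 264.06 ],
       [  0.   , 358.857, 194.464],
       [  0.   ,   0.   ,   1.   ]]), 'T': array([[ -0.713,  -0.508,   0.483,  52.389],
       [ -0.701,   0.51 ,  -0.499, 470.818],
       [  0.007,  -0.695,  -0.719, 822.396],
       [  0.   ,   0.   ,   0.   ,   1.   ]])}
wrist {'intrinsics': array([[298.329,   0.   , 257.957],
       [  0.   , 298.329, 197.383],
       [  0.   ,   0.   ,   1.   ]]), 'mount': array([[   0.   ,   -0.952,   -0.306,   78.419],
       [   1.   ,    0.   ,    0.   ,   -0.285],
       [   0.   ,   -0.306,    0.952, -142.607],
       [   0.   ,    0.   ,    0.   ,    1.   ]])}
```

View pics/top0.png

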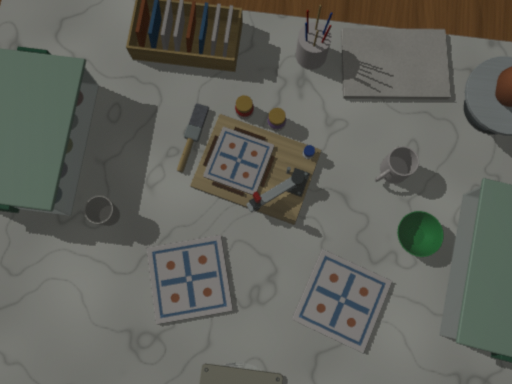

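View pics/side0.png

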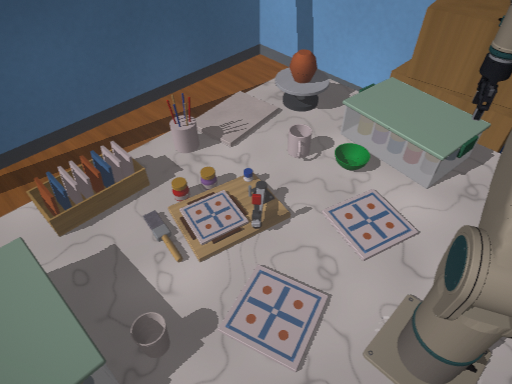

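View pics/wrist0.png

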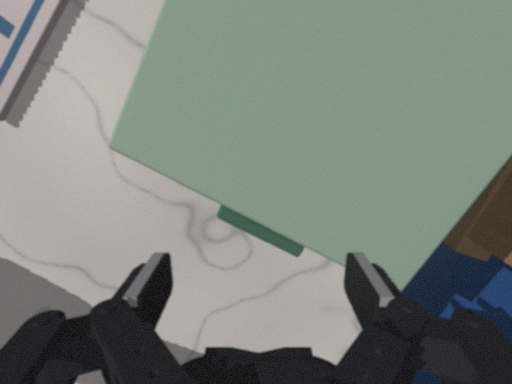

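```bash
cat > h.py <<'E'
import numpy as np,cv2
from station import ctrl
np.set_printoptions(precision=2,suppress=True)
def ray(n,uv,T=None):
    m=ctrl.camera_model(n);T=m["T"] if T is None else T
    d=T[:3,:3]@np.linalg.inv(m["intrinsics"])@np.array([uv[0],uv[1],1.]);return T[:3,3],d
def onz(n,uv,z):
    o,d=ray(n,uv);return o+d*(z-o[2])/d[2]
def proj(n,p):
    m=ctrl.camera_model(n);T=np.linalg.inv(m["T"]);q=m["intrinsics"]@(T[:3,:3]@np.asarray(p)+T[:3,3]);return q[:2]/q[2]
E
python3 - <<'E'
import cv2
a=cv2.imread('pics/top0.png')[95:225,175:335];b=cv2.imread('pics/side0.png')[140:270,140:300]
cv2.imwrite('pics/topz.png',cv2.resize(a,None,fx=4.6,fy=4.6,interpolation=2));cv2.imwrite('pics/sidez.png',cv2.resize(b,None,fx=4.6,fy=4.6,interpolation=2))
E
```

```text
(no output)
```

View pics/topz.png

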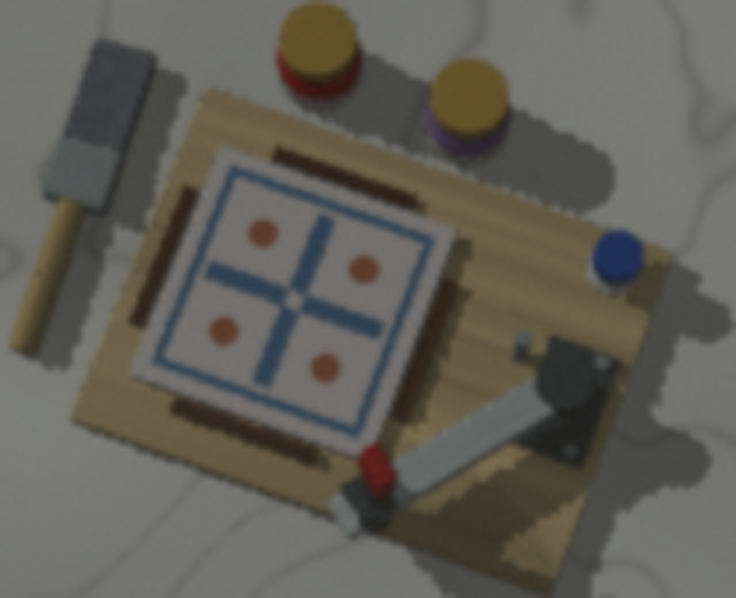

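View pics/sidez.png

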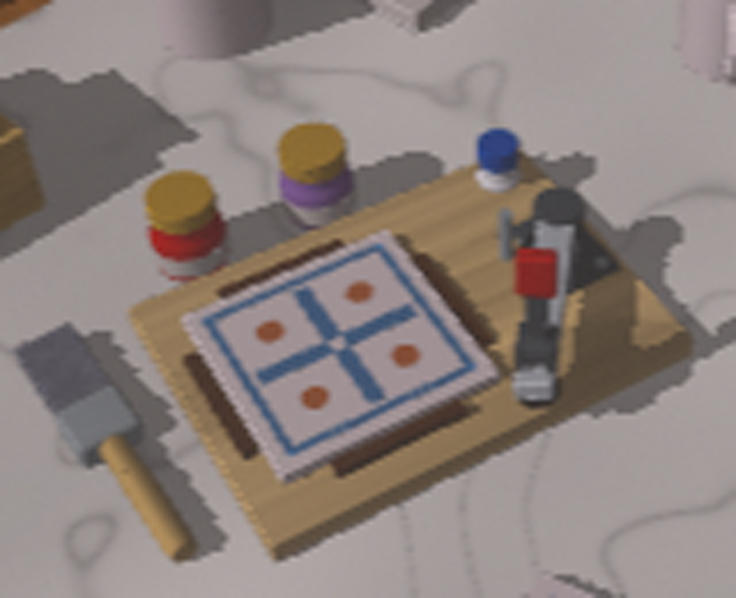

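Run:
```python
from h import *
f=lambda x,y,o:((x+.5)/4.6-.5+o[0],(y+.5)/4.6-.5+o[1])
T=(175,95);S=(140,140)
C={}
for k,p in dict(TL=(207,90),TR=(672,252),BR=(555,592),BL=(75,420)).items(): C[k]=onz('top',f(*p,T),18);print(k,C[k])
print('ctr',sum(C.values())/4)
for a,b in(('TR','TL'),('BR','BL'),('BL','TL'),('BR','TR')):
    d=C[b]-C[a];print(a,b,np.linalg.norm(d),np.arctan2(d[1],d[0]))
tt=onz('top',f(295,300,T),28);ts=onz('side',f(339,344,S),28);print('tile',tt,ts)
hub=onz('top',f(567,377,T),66);print('hub',hub,onz('side',f(558,207,S),66))
for k,p in dict(T=(207,90)).items():pass
for k,p in dict(LL=(132,312),R=(540,158),B=(275,552),RR=(692,338)).items():print(k,onz('side',f(*p,S),18))
print('straptip54',onz('top',f(343,517,T),58),onz('side',f(534,385,S),58))
print('redtop',onz('top',f(372,455,T),146),onz('side',f(537,255,S),146))
print('obj jar tops',onz('top',f(318,40,T),60),onz('top',f(468,97,T),60),'pot',onz('top',f(617,257,T),34+18))
```

```text
TL [758.82 152.4   18.  ]
TR [ 693.51 -136.28   18.  ]
BR [482.2  -90.08  18.  ]
BL [547.12 199.38  18.  ]
ctr [620.41  31.36  18.  ]
TR TL 295.97446629919966 1.348314207069708
BR BL 296.6499899341686 1.3501768352369594
BL TL 216.84623495548715 -0.21838791139183222
BR TR 216.29751522046777 -0.21525673011619254
tile [632.79  81.11  28.  ] [634.44  81.76  28.  ]
hub [597.42 -80.31  66.  ] [596.24 -76.74  66.  ]
LL [758.73 154.3   18.  ]
R [ 675.27 -137.95   18.  ]
B [546.15 204.55  18.  ]
RR [484.32 -86.92  18.  ]
straptip54 [503.12  34.92  58.  ] [505.08  35.24  58.  ]
redtop [522.41  20.48 146.  ] [519.69  17.24 146.  ]
obj jar tops [782.3   86.75  60.  ] [758.53  -4.72  60.  ] pot [ 675.58 -101.81   52.  ]
```

```bash
python3 -m crank '[[0,0,0,1,-0.8,0,0],[0,0,0,3,-2.5,0,0],[0,0,0,6,-5,0,0],[0,0,0,9,-7.5,0,0],[0,0,0,12,-10,0,0],[0,0,0,15,-12.5,0,0],[0,0,0,18,-15,0,0],[0,0,0,21,-17.5,0,0]]' 40
```

```text
time: 0.82
tool_pos: [371.5, -360.7, 231.4]
tcp_rot: [[0.929, 0.37, 0.0], [0.37, -0.929, 0.001], [0.0, -0.0, -1.0]]
contact_force: [0.9, -0.1, -0.1]
grip_width: 0.4
```

```bash
python3 -m crank '[[0,0,0,3,-2.5,0,0],[0,0,0,6,-5,0,0],[0,0,-0.1,9,-7.5,0,0],[0,0,-0.2,12,-10,0,0],[0,0,-0.3,15,-12.5,0,0],[0,0,-0.3,18,-15,0,0],[0,0,-0.3,20,-17,0,0],[0,0,-0.3,20,-17,0,0]]'
```

```text
time: 1.48
tool_pos: [496.3, -123.2, 231.5]
tcp_rot: [[0.771, 0.636, 0.002], [0.636, -0.771, 0.005], [0.005, -0.002, -1.0]]
contact_force: [0.8, 0.5, 0.3]
grip_width: -0.4
```

```bash
python3 -m crank '[[0,0,0,2,-1,0,0],[0,0,0,4,-1.6,0,0],[0,0,0,6,-2.2,1,0],[0,0,0,6,-2.2,4,0],[0,0,0,6,-2.2,7,0],[0,0,0,6,-2.2,10,0],[0,0,0,6,-2.2,12,0],[0,0,0,6,-2.2,12,0]]'
python3 - <<'E'
from h import *
for n in("top","side","wrist"):
    cv2.imwrite(f"pics/{n}1.png",ctrl.camera(n)[:,:,::-1])
a=cv2.imread('pics/top1.png')[95:225,175:335];b=cv2.imread('pics/side1.png')[100:270,140:340]
cv2.imwrite('pics/m1.png',np.hstack([cv2.resize(a,(400,325)),cv2.resize(b,(400,340))[:325]]))
E
```

```text
time: 2.15
tool_pos: [522.9, -76.3, 107.7]
tcp_rot: [[0.778, 0.628, -0.008], [0.628, -0.778, 0.001], [-0.006, -0.006, -1.0]]
contact_force: [-0.8, -0.0, -0.1]
grip_width: 0.7
```

View pics/m1.png

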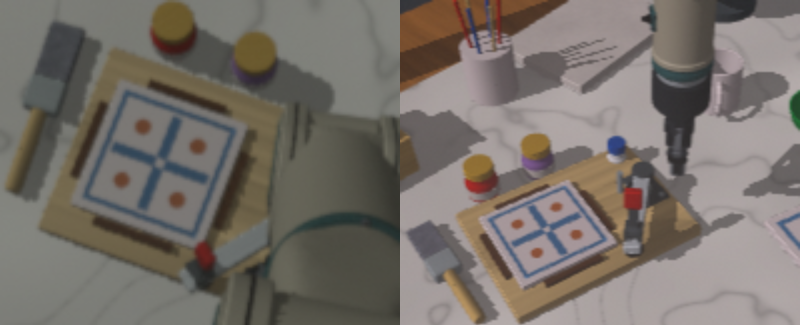

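View pics/wrist1.png

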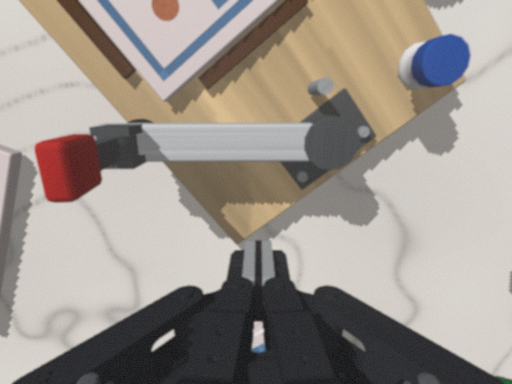

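Run:
```python
from h import *
s=ctrl.sense();R=s['tcp_rot'];p=s['tool_pos'];print(p,s['contact_force'],R[:,0])
m=ctrl.camera_model('wrist')['mount'];T=np.eye(4);T[:3,:3]=R;T[:3,3]=p;T=T@m
from h import ray
def w(uv,z):
    o,d=ray('wrist',uv,T);return o+d*(z-o[2])/d[2]
for uv,z in(((333,140),66),((225,142),62),((170,142),62),((290,142),62),((55,167),140)):
    q=w(uv,z);print(uv,q,R.T@(q-p))
P=np.array([596.4,-79.7]);print(R.T@(np.r_[P,54]-p))
```

```text
[527.04 -76.92 112.26] [0.57 0.29 0.18] [0.78 0.63 0.  ]
(333, 140) [599.67 -78.43  66.  ] [55.54 46.74 46.33]
(225, 142) [555.5  -26.51  62.  ] [ 53.76 -21.4   50.28]
(170, 142) [533.37   0.91  62.  ] [ 53.75 -56.64  50.26]
(290, 142) [581.67 -58.93  62.  ] [53.77 20.26 50.31]
(55, 167) [519.    19.08 140.  ] [ 54.04 -79.75 -27.76]
[52.19 45.67 58.33]
```

```bash
python3 -m crank '[[0,0,0,0,-0.2,1,0],[0,0,0,0,-0.5,2.5,0],[0,0,0,0,-0.5,4,0],[0,0,0,0,-0.5,5.5,0],[0,0,0,0,-0.5,6.5,0],[0,0,0,0,-0.5,6.7,0],[0,0,0,0,-0.5,6.7,0],[0,0,0,0,-0.5,6.7,0]]'
python3 - <<'E'
from h import *
cv2.imwrite(f"pics/wrist2.png",ctrl.camera("wrist")[:,:,::-1])
s=ctrl.sense();R=s['tcp_rot'];p=s['tool_pos'];print(p,s['contact_force'],R)
for P in([596.4,-79.7],[598,-79]): print(R.T@(np.r_[P,54]-p))
E
```

```text
time: 2.97
tool_pos: [524.3, -73.2, 45.3]
tcp_rot: [[0.778, 0.628, 0.002], [0.628, -0.778, -0.0], [0.001, 0.001, -1.0]]
contact_force: [0.2, 1.6, -0.2]
grip_width: 0.2
[524.37 -73.2   45.38] [-0.66  0.39  0.03] [[ 0.78  0.63  0.  ]
 [ 0.63 -0.78 -0.  ]
 [ 0.    0.   -1.  ]]
[52.   50.29 -8.47]
[53.68 50.75 -8.47]
```

View pics/wrist2.png

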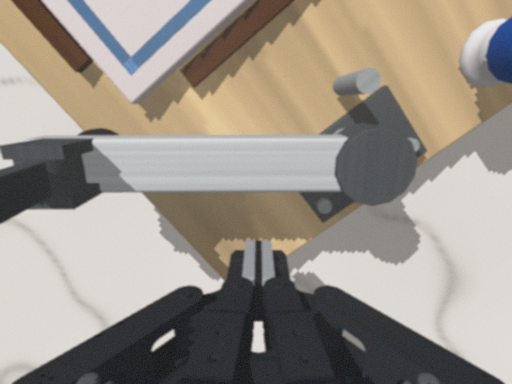

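```bash
python3 -m crank '[[0,0,0,1,0,0,0],[0,0,0,2,0,0,0],[0,0,0,2.6,0,0,0],[0,0,0,3.05,0,0,0],[0,0,0.1,3.55,-0.2,0,0],[0,0,0.2,4.1,-0.35,0,0],[0,0,0.3,4.65,-0.4,0,0],[0,0,0.3,4.65,-0.4,0,0]]'
python3 - <<'E'
from h import *
cv2.imwrite(f"pics/wrist3.png",ctrl.camera("wrist")[:,:,::-1])
s=ctrl.sense();R=s['tcp_rot'];p=s['tool_pos'];print(p,s['contact_force'],R)
for P in([596.4,-79.7],[598,-79]): print(R.T@(np.r_[P,54]-p))
E
```

```text
time: 3.68
tool_pos: [557.3, -39.9, 44.2]
tcp_rot: [[0.93, 0.369, -0.001], [0.369, -0.93, -0.0], [-0.001, 0.0, -1.0]]
contact_force: [-0.8, -0.5, 0.2]
grip_width: -0.1
[557.35 -40.05  44.2 ] [-0.72  0.35 -0.18] [[ 0.93  0.37 -0.  ]
 [ 0.37 -0.93 -0.  ]
 [-0.    0.   -1.  ]]
[21.46 51.35 -9.8 ]
[23.21 51.3  -9.8 ]
```

View pics/wrist3.png

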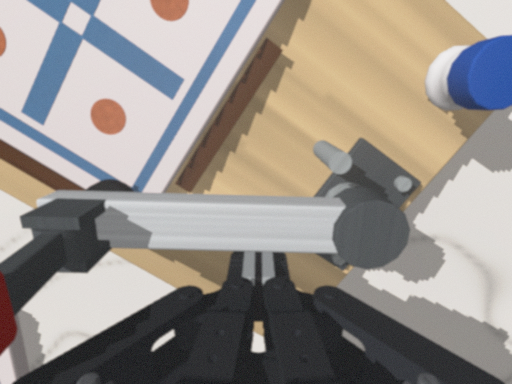

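```bash
python3 -m crank '[[0,0,0.1,0.55,-0.2,0,0],[0,0,0.2,1.1,-0.35,0,0],[0,0,0.3,1.65,-0.45,0,0],[0,0,0.4,2.2,-0.45,0,0],[0,0,0.45,2.5,-0.45,0,0],[0,0,0.5,2.75,-0.45,0,0],[0,0,0.55,3.0,-0.4,0,0],[0,0,0.55,3.0,-0.4,0,0]]'
python3 - <<'E'
from h import *
cv2.imwrite(f"pics/wrist4.png",ctrl.camera("wrist")[:,:,::-1])
s=ctrl.sense();R=s['tcp_rot'];p=s['tool_pos'];print(p,s['contact_force'],R)
for P in([596.4,-79.7],[598,-79]): print(R.T@(np.r_[P,54]-p))
E
```

```text
time: 4.4
tool_pos: [582.8, -25.6, 43.9]
tcp_rot: [[0.986, -0.169, -0.002], [-0.169, -0.986, 0.0], [-0.002, 0.0, -1.0]]
contact_force: [-1.4, 0.2, 1.5]
grip_width: -0.2
[582.75 -25.6   43.97] [-0.34  0.17 -0.43] [[ 0.99 -0.17 -0.  ]
 [-0.17 -0.99  0.  ]
 [-0.   -0.   -1.  ]]
[ 22.48  51.06 -10.07]
[ 23.94  50.1  -10.07]
```

View pics/wrist4.png

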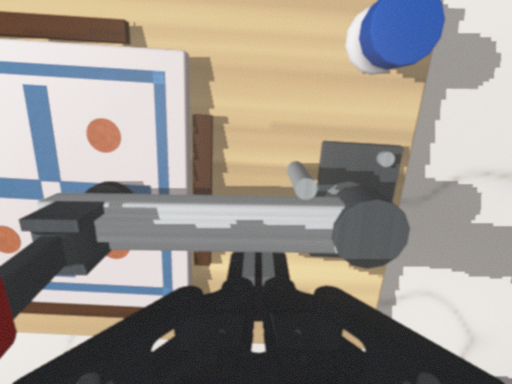

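```bash
python3 -m crank '[[0,0,0.03,0.15,0,0,0],[0,0,0.05,0.25,0,0,0],[0,0,0.05,0.35,0,0,0],[0,0,0.05,0.45,0,0,0],[0,0,0.05,0.5,0,0,0],[0,0,0.05,0.5,0,0,0],[0,0,0.05,0.5,0,0,0],[0,0,0.05,0.5,0,0,0]]'
python3 - <<'E'
from h import *
s=ctrl.sense();R=s['tcp_rot'];p=s['tool_pos'];print(p,s['contact_force'],R)
for P in([596.4,-79.7],[598,-79]): print(R.T@(np.r_[P,54]-p))
E
```

```text
time: 5.12
tool_pos: [585.0, -25.1, 43.9]
tcp_rot: [[0.976, -0.218, -0.007], [-0.218, -0.976, 0.003], [-0.007, -0.001, -1.0]]
contact_force: [-8.7, 3.4, 4.7]
grip_width: -0.1
[585.02 -25.08  43.92] [-8.71  3.38  4.69] [[ 0.98 -0.22 -0.01]
 [-0.22 -0.98  0.  ]
 [-0.01 -0.   -1.  ]]
[ 22.95  50.8  -10.3 ]
[ 24.36  49.77 -10.31]
```

```bash
python3 -m crank '[[0,0,0,-1,0,0,0],[0,0,0,-2.5,0,0,0],[0,0,0,-4,0,-0.5,0],[0,0,0,-4,0,-3,0],[0,0,0,-4,0,-6,0],[0,0,0,-4,0,-9,0],[0,0,0,-4,0,-12,0],[0,0,0,-4,0,-14,0]]' && python3 -m crank '[[0,0,0,0,-2,-2,0],[0,0,0,0,-5,-3,0],[0,0,0,0,-8,-3,0],[0,0,0,0,-10,-3,0],[0,0,0,0,-11,-3,0],[0,0,0,0,-11,-3,0],[0,0,0,0,-11,-3,0],[0,0,0,0,-11,-3,0]]'
python3 - <<'E'
from h import *
s=ctrl.sense();R=s['tcp_rot'];p=s['tool_pos'];print(p,s['contact_force'],R)
for n in("top","side","wrist"):
    cv2.imwrite(f"pics/{n}5.png",ctrl.camera(n)[:,:,::-1])
a=cv2.imread('pics/top5.png')[95:225,175:335];b=cv2.imread('pics/side5.png')[130:260,160:320]
cv2.imwrite('pics/m5.png',cv2.resize(b,None,fx=4.6,fy=4.6,interpolation=2))
E
```

```text
time: 5.78
tool_pos: [552.2, -18.8, 187.7]
tcp_rot: [[0.976, -0.22, 0.007], [-0.22, -0.976, -0.001], [0.007, -0.001, -1.0]]
contact_force: [0.1, 0.1, 0.1]
grip_width: 0.1
time: 6.45
tool_pos: [573.7, 86.8, 214.3]
tcp_rot: [[0.975, -0.222, 0.0], [-0.222, -0.975, -0.002], [0.001, 0.002, -1.0]]
contact_force: [0.4, -1.0, -0.5]
grip_width: 0.3
[573.65  86.81 214.28] [ 0.4  -0.97 -0.49] [[ 0.98 -0.22  0.  ]
 [-0.22 -0.98 -0.  ]
 [ 0.    0.   -1.  ]]
```

View pics/m5.png

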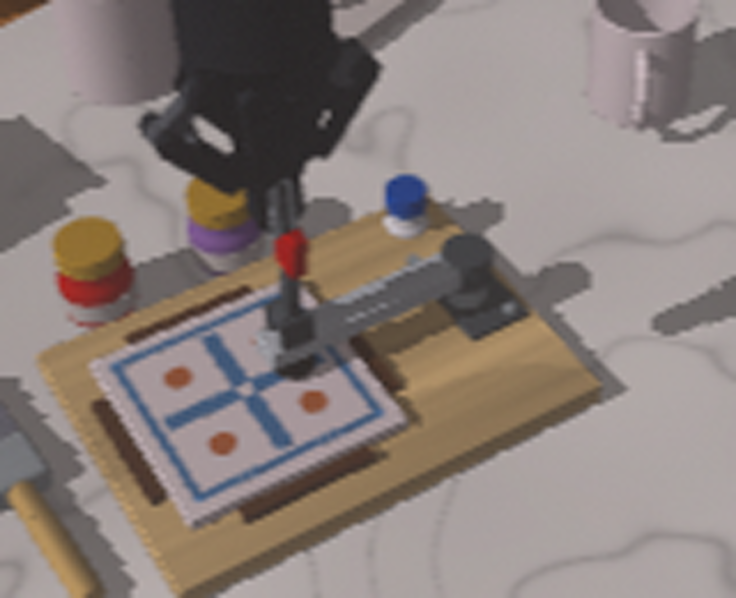

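View pics/wrist5.png

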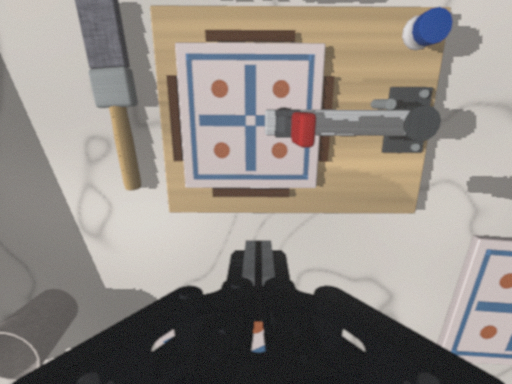

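Run:
```python
from h import *
s=ctrl.sense();R=s['tcp_rot'];p=s['tool_pos'];print(p)
m=ctrl.camera_model('wrist')['mount'];T=np.eye(4);T[:3,:3]=R;T[:3,3]=p;T=T@m
def w(uv,z):
    o,d=ray('wrist',uv,T);return o+d*(z-o[2])/d[2]
im=cv2.imread('pics/wrist5.png').astype(int);b,g,r=im[...,0],im[...,1],im[...,2]
M=((r>110)&(g<60)&(b<60)).astype(np.uint8);n,l,st,c=cv2.connectedComponentsWithStats(M)
for i in range(1,n):
    if st[i,4]>60:print(st[i],c[i])
P=np.array([597,-79.5,54]);print('pivot tool',R.T@(P-p))
for nm,uv,z in(('hub',(425,123),66),('tip',(268,122),62),('redtop?',(304,140),145),('redtop base',(303,112),116)):
    q=w(uv,z);print(nm,q,R.T@(q-p))
bw=np.arctan2(-.22,.9755);print(np.arctan2(*(w((425,123),62)-w((268,122),62))[:2]), )
```

```text
[573.61  87.3  214.36]
[293 113  22  33 275] [307.79 128.71]
pivot tool [ 59.81 157.31 160.5 ]
hub [595.87 -80.21  66.  ] [ 58.87 158.26 148.5 ]
tip [629.51  64.79  62.  ] [ 59.47   9.41 152.38]
redtop? [617.64  44.23 145.  ] [52.48 32.15 69.4 ]
redtop base [634.61  37.66 116.  ] [70.47 34.77 98.41]
-2.9118809378364414
```

```bash
python3 -m crank '[[0,0,0,1.5,-0.5,0,0],[0,0,0,3.5,-1.2,0,0],[0,0,0,5.0,-1.5,0,0],[0,0,0,5.9,-1.5,2,0],[0,0,0,5.9,-1.5,5,0],[0,0,0,5.9,-1.5,7.5,0],[0,0,0,5.9,-1.5,8.4,0],[0,0,0,5.9,-1.5,8.4,0]]'
python3 - <<'E'
from h import *
cv2.imwrite("pics/wrist6.png",ctrl.camera("wrist")[:,:,::-1])
cv2.imwrite('pics/m6.png',cv2.resize(ctrl.camera("side")[130:260,160:320,::-1],None,fx=4.6,fy=4.6,interpolation=2))
s=ctrl.sense();R=s['tcp_rot'];p=s['tool_pos'];print(p,s['contact_force'],R)
for q in([597,-79.5,54],[595.9,-80.2,54]): print(R.T@(q-p)-[0,130,20])
E
```

```text
time: 7.27
tool_pos: [632.6, 89.9, 127.8]
tcp_rot: [[0.975, -0.221, -0.005], [-0.221, -0.975, -0.001], [-0.005, 0.002, -1.0]]
contact_force: [-1.2, -0.1, -0.5]
grip_width: -0.2
[635.07  90.43 131.13] [1.14 0.06 0.37] [[ 0.98 -0.22  0.  ]
 [-0.22 -0.98 -0.  ]
 [ 0.   -0.   -1.  ]]
[ 0.18 44.15 57.12]
[-0.74 45.08 57.12]
```

View pics/wrist6.png

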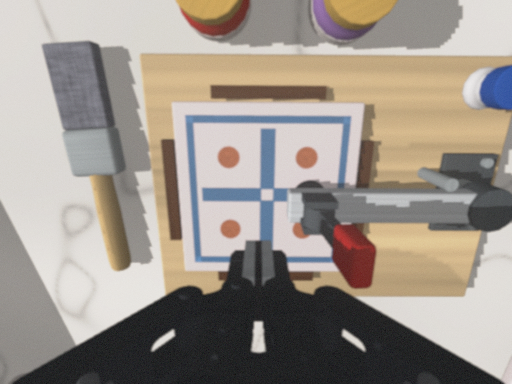

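View pics/m6.png

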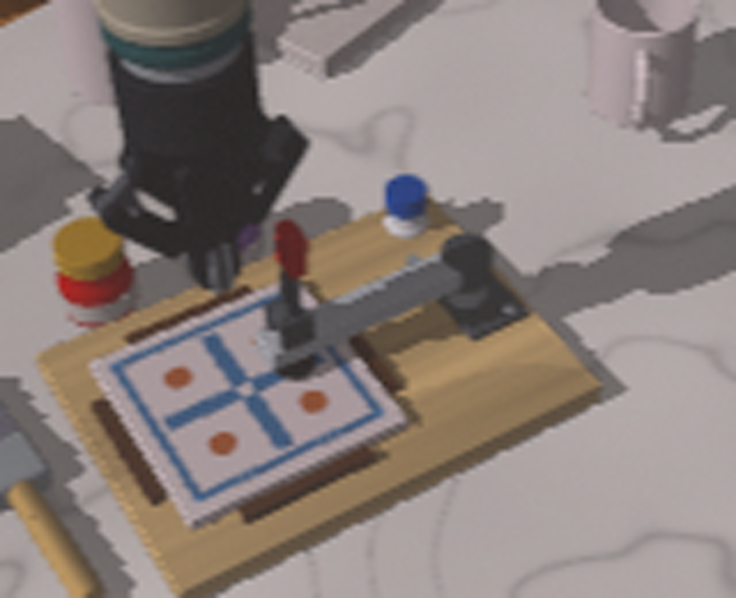

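```bash
python3 -m crank '[[0,0,0,0,1,0,0],[0,0,0,0,2,0,0],[0,0,0,0,2.7,0,0],[0,0,0,0,3.5,0,0],[0,0,0,0,4.2,0,0],[0,0,0,0,4.7,0.1,0],[0,0,0,0,5.2,0.3,0],[0,0,0,0,5.2,0.3,0]]'
python3 - <<'E'
from h import *
cv2.imwrite('pics/m7.png',cv2.resize(ctrl.camera("side")[130:260,160:320,::-1],None,fx=4.6,fy=4.6,interpolation=2))
s=ctrl.sense();R=s['tcp_rot'];p=s['tool_pos'];print(p,s['contact_force'],R)
for q in([597,-79.5,54],[595.9,-80.2,54]): print(R.T@(q-p)-[0,130,20])
E
```

```text
time: 8.03
tool_pos: [623.1, 38.6, 127.4]
tcp_rot: [[0.975, -0.221, 0.0], [-0.221, -0.975, -0.001], [0.001, 0.001, -1.0]]
contact_force: [1.0, -0.2, 0.1]
grip_width: -0.1
[622.86  39.11 127.23] [ 0.48  0.09 -0.48] [[ 0.98 -0.22 -0.  ]
 [-0.22 -0.98 -0.  ]
 [-0.    0.   -1.  ]]
[ 0.93 -8.67 53.33]
[ 0.01 -7.75 53.33]
```

View pics/m7.png

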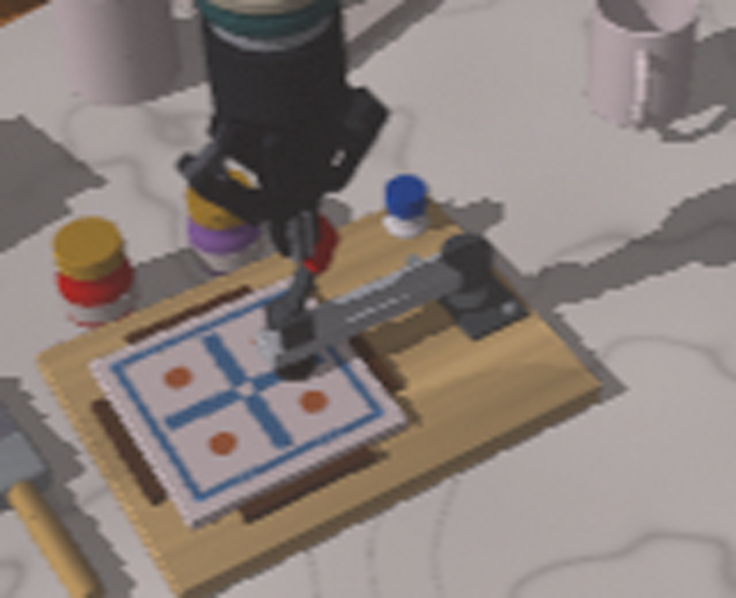

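```bash
python3 -m crank '[[0,0,0,0,0.5,0.2,0],[0,0,0,0,1.0,0.5,0],[0,0,0,0,1.5,0.9,0],[0,0,0,0,1.9,1.25,0],[0,0,0,0,2.3,1.7,0],[0,0,0,0,2.65,2.2,0],[0,0,0,0,2.9,2.7,0],[0,0,0,0,3.1,3.0,0]]'
python3 - <<'E'
from h import *
cv2.imwrite('pics/m8.png',cv2.resize(ctrl.camera("side")[130:260,160:320,::-1],None,fx=4.6,fy=4.6,interpolation=2))
s=ctrl.sense();R=s['tcp_rot'];p=s['tool_pos'];print(p,s['contact_force'],R)
for q in([597,-79.5,54],[595.9,-80.2,54]): print(R.T@(q-p)-[0,130,20])
E
```

```text
time: 8.75
tool_pos: [616.1, 8.8, 96.5]
tcp_rot: [[0.975, -0.22, -0.0], [-0.22, -0.975, -0.001], [0.0, 0.001, -1.0]]
contact_force: [0.6, -0.9, 3.5]
grip_width: -0.0
[615.92   8.65  96.12] [ 0.18 -0.42  1.91] [[ 0.98 -0.22 -0.  ]
 [-0.22 -0.98 -0.  ]
 [-0.    0.   -1.  ]]
[  1.01 -39.89  22.22]
[  0.09 -38.97  22.22]
```

View pics/m8.png

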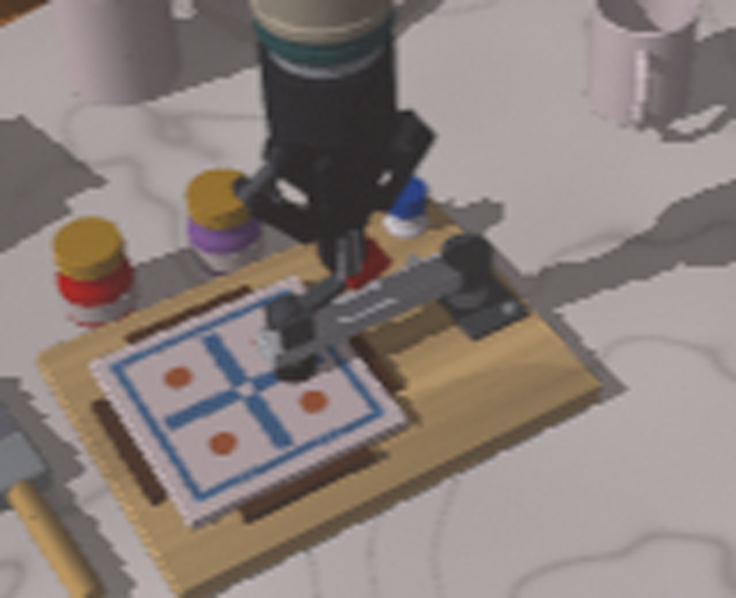

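```bash
python3 -m crank '[[0,0,0,0,0.4,0.1,0],[0,0,0,0,0.9,0.3,0],[0,0,0,0,1.4,0.6,0],[0,0,0,0,1.6,0.9,0],[0,0,0,0,1.6,1.2,0],[0,0,0,0,1.6,1.4,0],[0,0,0,0,1.6,1.5,0],[0,0,0,0,1.6,1.6,0]]'
python3 - <<'E'
from h import *
cv2.imwrite('pics/m9.png',cv2.resize(ctrl.camera("side")[130:260,160:320,::-1],None,fx=4.6,fy=4.6,interpolation=2))
s=ctrl.sense();R=s['tcp_rot'];p=s['tool_pos'];print(p,s['contact_force'])
for q in([597,-79.5,54],[595.9,-80.2,54]): print(R.T@(q-p)-[0,130,20])
E
```

```text
time: 9.47
tool_pos: [612.7, -7.0, 83.5]
tcp_rot: [[0.975, -0.22, 0.0], [-0.22, -0.975, -0.001], [0.0, 0.001, -1.0]]
contact_force: [-6.7, -0.8, 26.5]
grip_width: 0.1
[612.62  -6.99  83.61] [-4.75  0.24 21.09]
[  0.73 -55.85   9.67]
[ -0.19 -54.93   9.67]
```

View pics/m9.png

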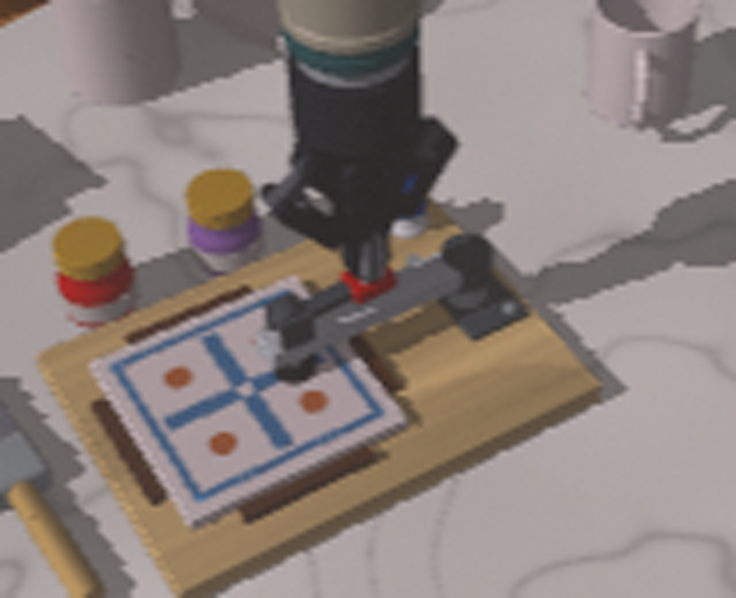

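Force has built up to about 25 N. I'll press a little further to see whether it is at the stop.

```bash
python3 -m crank '[[0,0,0,0,0,0.1,0],[0,0,0,0,0,0.2,0],[0,0,0,0,0,0.3,0],[0,0,0,0,0,0.35,0],[0,0,0,0,0,0.35,0],[0,0,0,0,0,0.35,0],[0,0,0,0,0,0.35,0],[0,0,0,0,0,0.35,0]]'
```

```text
time: 10.18
tool_pos: [612.8, -7.1, 82.9]
tcp_rot: [[0.975, -0.22, 0.001], [-0.22, -0.975, -0.0], [0.001, 0.0, -1.0]]
contact_force: [-9.8, -0.1, 39.4]
grip_width: 0.1
```

```bash
python3 -m crank '[[0,0,0,0,0,-0.5,0],[0,0,0,0,0,-2,0],[0,0,0,0,0,-4,0],[0,0,0,0,0,-7,0],[0,0,0,0,0,-10,0],[0,0,0,-2,0,-12,0],[0,0,0,-5,0,-13,0],[0,0,0,-7,0,-13,0]]' && python3 -m crank '[[0,0,0,-3,0,0,0],[0,0,0,-6,0,0,0],[0,0,0,-9,0,0,0],[0,0,0,-10,0,0,0],[0,0,0,-10,0,0,0],[0,0,0,-10,0,0,0],[0,0,0,-10,0,0,0],[0,0,0,-10,0,0,0]]'
python3 - <<'E'
from h import *
cv2.imwrite("pics/wrist10.png",ctrl.camera("wrist")[:,:,::-1])
cv2.imwrite('pics/m10.png',cv2.resize(ctrl.camera("side")[130:260,160:320,::-1],None,fx=4.6,fy=4.6,interpolation=2))
cv2.imwrite('pics/t10.png',cv2.resize(ctrl.camera("top")[95:225,175:335,::-1],None,fx=4.6,fy=4.6,interpolation=2))
E
```

```text
time: 10.85
tool_pos: [543.4, 9.4, 209.6]
tcp_rot: [[0.975, -0.22, 0.002], [-0.22, -0.975, -0.0], [0.002, -0.0, -1.0]]
contact_force: [0.4, -1.1, -1.0]
grip_width: 0.3
time: 11.52
tool_pos: [448.6, 31.2, 207.8]
tcp_rot: [[0.975, -0.22, 0.001], [-0.22, -0.975, -0.001], [0.002, 0.0, -1.0]]
contact_force: [0.7, 0.2, 0.5]
grip_width: 0.0
```

View pics/m10.png

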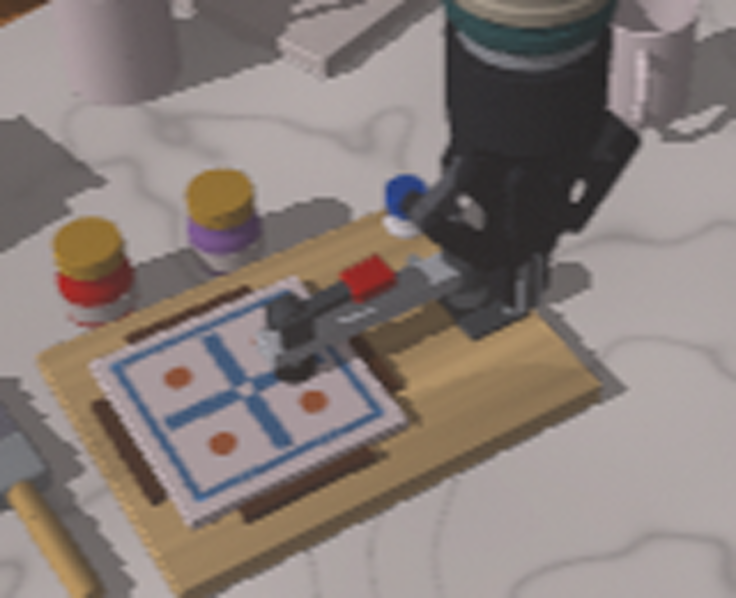

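View pics/wrist10.png

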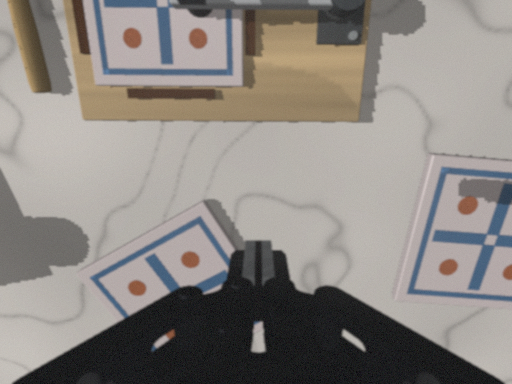

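View pics/t10.png

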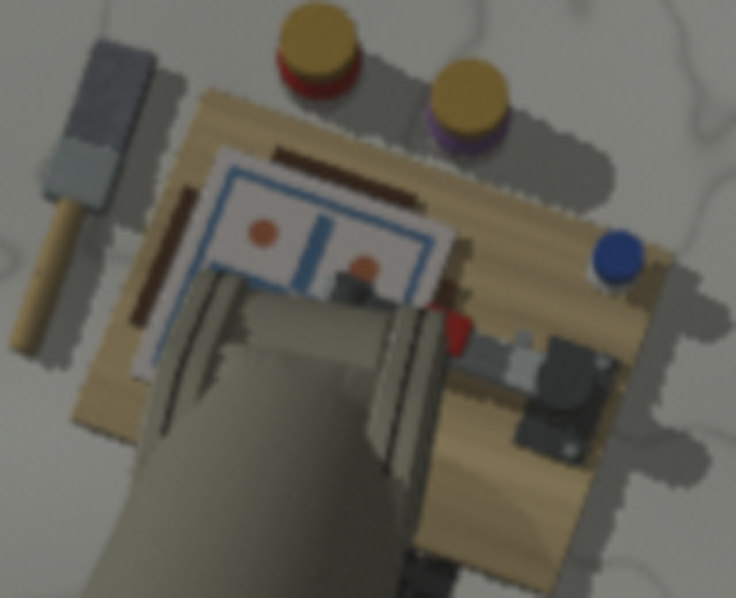

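Run:
```python
from station import ctrl
s=ctrl.sense();print(s['time'],s['contact_force'],ctrl.finish_job())
```

```text
the job is handed in; nothing more can be done
11.6667 [-0.44242674 -0.06955772 -0.55424684] None
```

I clamped the tile and handed the job in at 11.7 s. I used the closed fingers to swing the strap home, then pushed the cam lever over and down.

- **Strap:** it is against its stop pin. The push force rose to about 9 N with no further travel, and the pictures show the strap parallel to the board's edges.
- **Lever:** it is fully down. The fingertip stopped at z ≈ 83 mm, inside the 80–86 mm range given for the lowered grip. Pressing on from about 25 N to 39 N moved it less than 1 mm. The pictures show the lever lying along the strap.
- **Tile and other things:** in the last top and side views, the parts of the tile I could see, the two jars, the pot and the brush looked unmoved. The arm hid part of the tile in the top view. I did not check the cup, bowl and mug at the end, but no move went near them.
- **Robot:** it was well clear of everything, and the force reading was about zero.

I could not measure the foot's force on the tile or the joint angles directly. I infer them from the stops and the pictures. No check failed. Twice the arm's measured position differed from where I expected it, once by up to 9 mm, so I took each next move from a fresh reading.

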